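Free the stuck orange beaker

TASK

The orange beaker is stuck inside its grey outer cup, its side lugs caught under the cup's two white lips. Grip the orange beaker by its upstanding rim, twist it about 70 degrees either way to free the lugs, pull it straight up out of the cup, and stand it upright, wholly on the round blue mat, lowering it until it stands before letting go rather than dropping it. Leave the green beaker as it is.

Things in the scene. Friction and masses are not known exactly. Their poses are not given: they have to be found in the camera images.
- orange_beaker: Orange open cylinder, 54 mm diameter, 105 mm high, wall 3 mm, 60-130 g. Origin: centre of underside (16 mm above the bench at the start), z up. Top 50 mm stand clear of the lips: grip there across the diameter, any yaw, 25 N or more. Two lugs at its +x and -x, 38-44 mm up, 8 mm wide, out to 34.5 mm from the axis, start under the lips; turned 45 to 130 degrees either way they are free.
- outer_cup: Fixed grey cup on the orange beaker's axis, 82 mm diameter, inside 74, on a 100 mm square board. Origin: centre of board's underside, at bench height. Two white lips at its +x and -x, 28 mm wide, reach in to 30.5 mm from the axis, tops 69 mm up. Spring pads squeeze the beaker's foot: turning takes 0.25 Nm, the first 10 mm of pull up to 10 N. Raise the beaker 70 mm to clear the cup.
- mat: Fixed round blue mat, 150 mm in diameter and 4 mm thick, flat on the bench. Origin at the centre of its underside, at bench height.
- green_beaker: Green beaker of the same shape as the orange one, standing in an identical fixed grey cup; to be left alone. Origin: centre of its underside, 16 mm above the bench; its rim is 121 mm above the bench, so carry the orange one above that or around it.
Things that resemble listed ones, but are neither listed nor needed, are in the scene too. There is more than one size of the orange_beaker; the job needs the middle-sized.

How it is judged:
On the way:
1. the orange beaker is pulled right out of its outer cup (z of orange_beaker in the frame of outer_cup above 0.07 m), for 0.1 s.
At the end, for the whole second after the job is handed in: The orange beaker stands still and upright (within 7 degrees) on the blue mat, its whole foot on the mat (its axis within 48 mm of the mat's centre) (z of orange_beaker in the frame of mat below 0.012 m and horizontal distance between orange_beaker and mat below 0.048 m and angle between orange_beaker's own z axis and vertical below 0.12 rad and linear speed of orange_beaker below 0.02 m/s); the robot touches nothing.
It fails at once if the green beaker is displaced by more than 15 mm (distance of green_beaker from where it was at the start of the episode above 0.015 m).
It fails at once if the orange beaker is dropped: let go with its underside more than 30 mm above the bench, away from its outer cup (height (world z) of orange_beaker above 0.03 m and horizontal distance between orange_beaker and outer_cup above 0.06 m and contact force between the fingers and orange_beaker below 0.05 N).
It also fails if it takes over 42 s, if anything falls off the work surface, if the arm or the gripper's body presses on something with over 40 N, if the wrist force passes 120 N, or if a joint passes its speed limit or range.

ROBOT

A 6-joint arm with a two-finger parallel gripper is mounted at the origin on the work surface. World frame = base frame: x ahead of the robot, y to its left, z up, the work surface at z = 0. Lengths are in m, angles in rad, forces in N, time in s.
With the tool pointing down it reaches from about 0.275 to 0.85 m from the base axis. Payload 19 kg.
Tool frame: the origin (TCP) lies where the fingers leave the gripper's body, on its centre line; the fingertips stand 73 mm ahead of it and the grasp point (between the pads) lies 54 mm ahead of it; z points along the fingers, y is the line along which they close (so a half turn about z gives the same grasp; the last joint's range is limited). The gripper opens to 85 mm and grips with 20 to 120 N. Pads are 22 mm wide; open, the fingers measure 114 mm over their backs; the gripper's body (76 mm by 85 mm) begins 54 mm behind the grasp point. The pads swing forward as they close: fully open they stand 13 mm farther back than shut.
Start: joints at [-1.415, 0.15, 1.437, -0, 1.554, -0.134], TCP at [0.164, -0.551, 0.304] pointing down, gripper open.
Joint ranges: [-2.8, 2.8], [-0.68, 2.1], [0.12, 2.68], [-1.39, 4.53], [0.16, 2.79], [-2.81, 2.81]. Speed limits (rad/s): [1.89, 1.89, 2.22, 3.01, 3.01, 3.01].

INTERFACE

Orientations are given as a unit quaternion [w, x, y, z].
In Python, from workcell import manip gives the robot as it stands.
- The arm moves only by the tool send_rows, never from a script. Its argument "deltas" is a list of rows, each a list of 3 entries, a list of its own where there are three numbers: the turn, a rotation vector about the tool's x, y, z in rad, then the shift along the tool's x, y, z in m, then the opening, from 0 (shut) to 1 (fully open). A call has 1 to 20 rows; each row is the pose to reach, as a shift and turn from the pose commanded when the call began, along the tool's axes at that moment; what a row does not reach only later rows make up. A row lasts 1/10 s, in which the tool goes at most 50 mm and 8.59 degrees, less where a joint would pass 70% of its speed; a pose out of reach is approached as far as the arm can. A call with a gripper value outside its range is refused whole. The fingers move at their own pace and stop on an object; "squeeze" is the grip in N (left out, the last holds). Time passes only in rows, so rows that repeat a pose let the fingers close. It gives the time, the measured TCP pose, the force, the opening and the grip force at its end, in the units of the state.
- manip.observe(): the state, without advancing time (a new reading comes with each control period).
- manip.read_camera(name): name is "side" or "top"; returns (picture, depth): 384x512x3 uint8, blue, green, red; 384x512 float32, m along the optical axis (not along the pixel's ray), 0 where there is no reading.
- manip.calibration(name): a dict with "camera_matrix" (3x3 intrinsics, pixels), "D" ([k1, k2, p1, p2, k3] as OpenCV has them; the pictures are not rectified), "R" (3x3) and "t" (3): a world point X has camera coordinates R X + t. Camera axes: x right, y down, z forward; pixel columns grow to the right and rows downward; lengths in m; the calibration is good to about 2 mm. A picture is of the moment at which its call begins. calibration takes no time and is no camera call.
- manip.job_done(): hands the job in; it is judged then, once.
Trained networks look in the newest picture that a camera, given by its name, has taken for a name from the list of things; names that differ only in an ending like _2 or _b are one class to them, and where a whole thing is asked for, a point or a joint stands for the part that bears it (a point fixed in the world has none). Each returns a list of dicts, best first, with "confidence" (0 to 1); they miss things now and then, are a little off and sometimes report something else, mostly with a low value. They report only what shows in the picture. A call takes as long as a camera call. They do not tell look-alikes from the thing itself.
- manip.find_in(query, camera): "at" ([column, row] as shares, 0 to 1, of the picture: columns of its width, rows of its height, amid what is visible of it).
The state is a dict: "time_s": time; "q": joint angles; "dq": joint speeds; "joint_efforts": joint torques, N m; "eef_pos": TCP position; "ee_rot": TCP orientation; "force": force on the tool from outside, world axes, zero at the start; "ft_torque": the same for the moment, N m; "finger_gap": finger opening in m; "finger_force": force on a finger pad.
Only numpy, scipy, OpenCV 4.12 (cv2) and the standard library are available. Lean on these libraries where they do the work, as an engineer would, in place of code of your own. Each camera call takes 0.05 s, during which the arm holds its last target. There are 200 camera calls.

## Working session

There is one attempt and no reset: what is moved stays moved. The work goes in short steps, Python scripts to look and compute and a tool call to move; the robot and the scene stay as the last step left them, time stands still between calls to the robot, and variables do not carry over. Pictures are saved under pics/ and viewed, at most 10 in all, crops included, and the job is handed in when it is done.

Besides the shell and the picture viewer there is one more tool, called after "Request:" by a JSON object that holds its "api" and its "payload", one argument or row to a line. send_rows: Moves the arm, as the interface text tells. Its arguments: {"type":"object","properties":{"deltas":{"type":"array","items":{"type":"array"}},"squeeze":{"type":"number"}},"required":["deltas"]}

```bash
mkdir -p pics; cat > h.py <<'E'
import numpy as np, cv2
from workcell import manip
def cloud(name, depth):
    c=manip.calibration(name); K=np.array(c["camera_matrix"]);D=np.array(c["D"]);R=np.array(c["R"]);t=np.array(c["t"])
    h,w=depth.shape; u,v=np.meshgrid(np.arange(w),np.arange(h))
    p=cv2.undistortPoints(np.stack([u,v],-1).reshape(-1,1,2).astype(np.float64),K,D).reshape(h,w,2)
    P=np.dstack([p*depth[...,None],depth]); return (P-t)@R
E
python3 - <<'E'
from h import *
for n in("top","side"):
    im,d=manip.read_camera(n); cv2.imwrite(f"pics/{n}0.png",im); np.savez(f"{n}0.npz",im=im,X=cloud(n,d),d=d)
    X=cloud(n,d)
    for q in("orange_beaker","outer_cup","mat","green_beaker"):
        for r in manip.find_in(q,n):
            c,rr=r["at"][0]*512,r["at"][1]*384
            print(n,q,round(r["confidence"],2),round(c),round(rr),X[min(int(rr),383),min(int(c),511)].round(3))
print(manip.observe())
E
```

```text
top orange_beaker 0.95 188 150 [0.601 0.229 0.028]
top orange_beaker 0.79 120 146 [0.608 0.39  0.009]
top orange_beaker 0.78 202 238 [0.4   0.192 0.016]
top outer_cup 0.57 198 162 [0.569 0.202 0.057]
top mat 0.94 287 155 [0.599 0.001 0.004]
top green_beaker 0.63 385 190 [ 0.519 -0.222  0.032]
top green_beaker 0.21 189 153 [0.594 0.226 0.031]
side orange_beaker 0.83 259 227 [0.386 0.211 0.111]
side orange_beaker 0.82 188 205 [0.571 0.241 0.11 ]
side orange_beaker 0.62 138 252 [0.583 0.396 0.072]
side outer_cup 0.76 191 232 [0.562 0.251 0.04 ]
side mat 0.18 193 230 [0.557 0.245 0.044]
side green_beaker 0.78 307 139 [ 0.508 -0.183  0.104]
{'time_s': 0.5, 'q': array([-1.41497208e+00,  1.50508976e-01,  1.43742279e+00,  1.24202020e-05,
        1.55377222e+00, -1.34029028e-01]), 'dq': array([ 0.0008398 , -0.00079886,  0.00128189, -0.00020166,  0.00101408,
       -0.00074804]), 'joint_efforts': array([-2.43782742e-03, -7.12303090e+01, -5.70744538e+01, -3.31397559e-04,
        1.67644917e-03,  7.70478209e-05]), 'eef_pos': array([ 0.16430636, -0.55100254,  0.30385009]), 'ee_rot': array([-5.57311586e-05,  9.89516518e-01,  1.44419729e-01,  5.60220360e-06]), 'force': array([ 0.47702965, -0.26878479,  0.38850693]), 'ft_torque': array([0.05094169, 0.02502804, 0.02429014]), 'finger_force': 0.0, 'finger_gap': 0.08557078920907966}
```

View pics/top0.png

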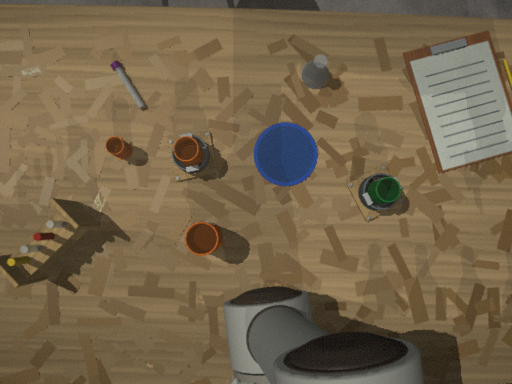

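View pics/side0.png

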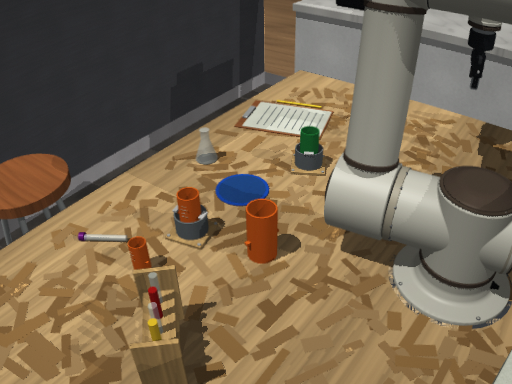

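The top view shows the middle-sized orange beaker in its grey cup at about (188,150), with the blue mat at (286,154). The green beaker is at (385,190), and the small and large orange look-alikes stand free at (118,147) and (202,238). The side view agrees: the cupped orange beaker is at (188,205). Next I fit the rim, cup and mat from both clouds.

```bash
python3 - <<'E'
from h import *
from scipy.optimize import least_squares
def fit(P,r=None):
    f=lambda p:np.hypot(P[:,0]-p[0],P[:,1]-p[1])-(r or p[2])
    s=least_squares(f,[*P[:,:2].mean(0),.03],loss="soft_l1",f_scale=.002); return s.x.round(4), np.abs(s.fun).mean().round(4)
for n in("top","side"):
    z=np.load(n+"0.npz"); im,X,d=z["im"],z["X"],z["d"]
    hsv=cv2.cvtColor(im,cv2.COLOR_BGR2HSV)
    H,S,V=hsv[...,0],hsv[...,1],hsv[...,2]
    near=lambda x,y,r:(np.hypot(X[...,0]-x,X[...,1]-y)<r)&(d>0)
    o=(H<14)&(S>170)
    m=o&near(.59,.225,.07)&(X[...,2]>.075)
    P=X[m]; print(n,"orange",m.sum(),P[:,2].max().round(4),np.percentile(P[:,2],[50,90]).round(4),P.mean(0).round(4), "fit",fit(P,.027),fit(P))
    R=P[P[:,2]>P[:,2].max()-.006]; print(" rim",len(R),R.min(0).round(4),R.max(0).round(4),fit(R))
    b=(H>100)&(H<130)&(S>150)&near(.6,0,.1); P=X[b]; print(" mat",b.sum(),P.min(0).round(3),P.max(0).round(3),((P.min(0)+P.max(0))/2).round(4))
    w=(S<40)&(V>150)&near(.58,.22,.07)&(X[...,2]>.05); print(" lips",w.sum(),X[w].mean(0).round(4) if w.sum() else 0)
    g=(H>50)&(H<85)&(S>120)&near(.51,-.2,.1)&(X[...,2]>.075); P=X[g]; print(" green",fit(P,.027),P[:,2].max().round(4))
    if n=="top":crop=im[110:200,145:235]
    else: crop=im[170:260,145:235]
    cv2.imwrite(f"pics/{n}c.png",cv2.resize(crop,None,fx=4,fy=4,interpolation=cv2.INTER_CUBIC))
cv2.imwrite("pics/both.png",np.hstack([cv2.imread("pics/topc.png"),cv2.imread("pics/sidec.png")]))
E
```

```text
top orange 203 0.1266 [0.1158 0.1224] [0.5864 0.2171 0.1096] fit (array([0.5885, 0.219 , 0.03  ]), np.float64(0.0018)) (array([0.5882, 0.2186, 0.0252]), np.float64(0.0006))
 rim 48 [0.5621 0.1926 0.1206] [0.6129 0.2432 0.1266] (array([0.5884, 0.2188, 0.025 ]), np.float64(0.0007))
 mat 1544 [ 0.526 -0.069 -0.003] [0.673 0.076 0.012] [0.5996 0.0035 0.0045]
 lips 35 [0.5543 0.2153 0.0687]
 green (array([ 0.5142, -0.2065,  0.03  ]), np.float64(0.0017)) 0.1257
side orange 541 0.1249 [0.1048 0.1195] [0.5846 0.2232 0.1031] fit (array([0.5888, 0.2204, 0.03  ]), np.float64(0.0021)) (array([0.5881, 0.2207, 0.025 ]), np.float64(0.0012))
 rim 65 [0.5608 0.1938 0.119 ] [0.6145 0.2475 0.1249] (array([0.5881, 0.2205, 0.0249]), np.float64(0.0015))
 mat 1247 [ 0.526 -0.072 -0.001] [0.674 0.078 0.01 ] [0.6003 0.003  0.0048]
 lips 39 [0.5819 0.2226 0.0688]
 green (array([ 0.5144, -0.2067,  0.03  ]), np.float64(0.0019)) 0.1232
```

View pics/both.png

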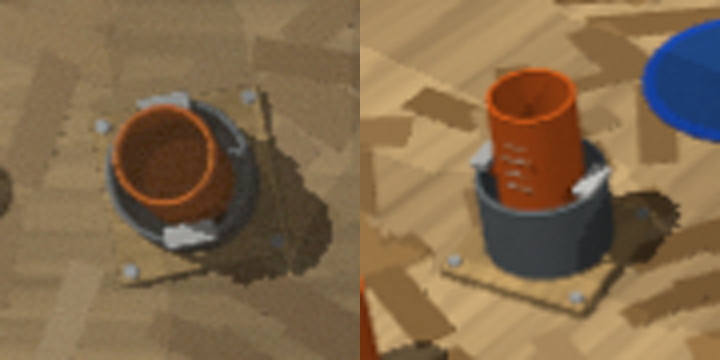

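The crops show orange in the cup, with its rim at top-crop (163,155) and side-crop (533,97), and two white lips beside it. Both views agree on the beaker axis at (0.588, 0.2195) and rim height at about 0.121. The mat centre is (0.600, 0.003). All of these match the stated sizes, so I'm moving above the beaker with the yaw kept at 0.29.

Request:
{"api": "send_rows", "payload": {
  "deltas": [
    [[0,0,0],[0.626,-0.617,0.0],1],
    [[0,0,0],[0.626,-0.617,0.0],1],
    [[0,0,0],[0.626,-0.617,0.0],1],
    [[0,0,0],[0.626,-0.617,0.0],1],
    [[0,0,0],[0.626,-0.617,0.0],1],
    [[0,0,0],[0.626,-0.617,0.0],1],
    [[0,0,0],[0.626,-0.617,0.0],1],
    [[0,0,0],[0.626,-0.617,0.0],1],
    [[0,0,0],[0.626,-0.617,0.0],1],
    [[0,0,0],[0.626,-0.617,0.0],1],
    [[0,0,0],[0.626,-0.617,0.0],1],
    [[0,0,0],[0.626,-0.617,0.0],1],
    [[0,0,0],[0.626,-0.617,0.0],1],
    [[0,0,0],[0.626,-0.617,0.0],1],
    [[0,0,0],[0.626,-0.617,0.0],1],
    [[0,0,0],[0.626,-0.617,0.0],1],
    [[0,0,0],[0.626,-0.617,0.0],1],
    [[0,0,0],[0.626,-0.617,0.0],1],
    [[0,0,0],[0.626,-0.617,0.0],1],
    [[0,0,0],[0.626,-0.617,0.0],1]
  ],
  "squeeze": 60
}}

```text
time_s: 2.5
eef_pos: [0.5878, 0.2195, 0.3034]
ee_rot: [0.0, 0.989, 0.145, -0.0]
force: [-0.1, -0.1, 0.4]
finger_gap: 0.0854
finger_force: 0.0
```

Request:
{"api": "send_rows", "payload": {
  "deltas": [
    [[0,0,0],[0,0,0.04],1],
    [[0,0,0],[0,0,0.08],1],
    [[0,0,0],[0,0,0.1],1],
    [[0,0,0],[0,0,0.1],1]
  ]
}}

```text
time_s: 2.9
eef_pos: [0.5867, 0.2178, 0.2014]
ee_rot: [0.0, 0.99, 0.144, -0.002]
force: [-0.1, -0.2, 0.4]
finger_gap: 0.0855
finger_force: 0.0
```

```bash
python3 - <<'E'
from h import *
im,d=manip.read_camera("side"); 
print(manip.observe()["eef_pos"],manip.observe()["q"].round(3))
a=im[120:260,110:290]; cv2.imwrite("pics/above.png",cv2.resize(a,None,fx=4,fy=4,interpolation=cv2.INTER_CUBIC))
E
```

```text
[0.5874357  0.21817048 0.20377678] [ 0.233  0.308  1.45  -0.     1.385  1.515]
```

View pics/above.png

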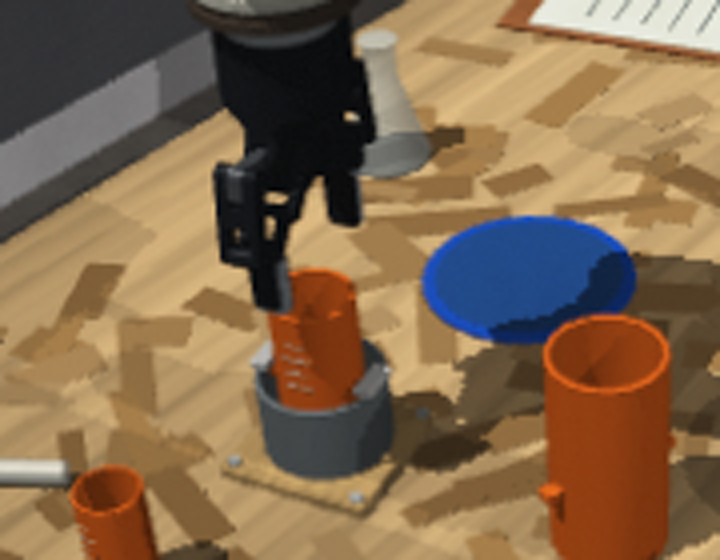

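The fingers, at crop (270,290) and (345,215), straddle the rim at (315,285) evenly. I'll descend to TCP z of about 0.150 and close.

Request:
{"api": "send_rows", "payload": {
  "deltas": [
    [[0,0,0],[0,0,0.02],1],
    [[0,0,0],[0,0,0.04],1],
    [[0,0,0],[0,0,0.053],1],
    [[0,0,0],[0,0,0.053],1],
    [[0,0,0],[0,0,0.053],0],
    [[0,0,0],[0,0,0.053],0],
    [[0,0,0],[0,0,0.053],0],
    [[0,0,0],[0,0,0.053],0],
    [[0,0,0],[0,0,0.053],0],
    [[0,0,0],[0,0,0.053],0],
    [[0,0,0],[0,0,0.053],0],
    [[0,0,0],[0,0,0.053],0]
  ],
  "squeeze": 60
}}

```text
time_s: 4.15
eef_pos: [0.5884, 0.2193, 0.1528]
ee_rot: [-0.0, 0.99, 0.144, 0.001]
force: [-2.0, -0.8, 8.9]
finger_gap: 0.0537
finger_force: 63.0
```

Request:
{"api": "send_rows", "payload": {
  "deltas": [
    [[0,0,-0.1],[0,0,0],0],
    [[0,0,-0.2],[0,0,0],0],
    [[0,0,-0.3],[0,0,0],0],
    [[0,0,-0.4],[0,0,0],0],
    [[0,0,-0.5],[0,0,0],0],
    [[0,0,-0.6],[0,0,0],0],
    [[0,0,-0.7],[0,0,0],0],
    [[0,0,-0.8],[0,0,0],0],
    [[0,0,-0.9],[0,0,0],0],
    [[0,0,-1.0],[0,0,0],0],
    [[0,0,-1.1],[0,0,0],0],
    [[0,0,-1.2],[0,0,0],0],
    [[0,0,-1.25],[0,0,0],0],
    [[0,0,-1.25],[0,0,0],0],
    [[0,0,-1.25],[0,0,0],0]
  ]
}}

```text
time_s: 5.65
eef_pos: [0.5884, 0.2195, 0.1528]
ee_rot: [0.0, 0.718, 0.696, 0.001]
force: [-1.4, 2.4, 8.4]
finger_gap: 0.0537
finger_force: 62.9
```

```bash
python3 - <<'E'
from h import *
o=manip.observe()
print(o["eef_pos"],o["ee_rot"],o["force"],o["ft_torque"],o["q"].round(3),o["finger_force"])
E
```

```text
[0.58840515 0.21953079 0.15278353] [4.56811141e-04 7.17855370e-01 6.96191005e-01 1.24249141e-03] [-1.44966034  2.36042253  8.35638291] [0.28704929 0.39616919 0.12897686] [2.340e-01 3.480e-01 1.506e+00 1.000e-03 1.286e+00 2.650e-01] 62.92280003428459
```

Twisted 71°. Next I pull gently and watch the force.

Request:
{"api": "send_rows", "payload": {
  "deltas": [
    [[0,0,0],[0,0,-0.005],0],
    [[0,0,0],[0,0,-0.01],0],
    [[0,0,0],[0,0,-0.015],0],
    [[0,0,0],[0,0,-0.02],0]
  ]
}}

```text
time_s: 6.05
eef_pos: [0.588, 0.2192, 0.1718]
ee_rot: [0.0, 0.718, 0.696, 0.0]
force: [0.4, 0.1, -0.2]
finger_gap: 0.0536
finger_force: 64.7
```

```bash
python3 - <<'E'
from h import *
im,d=manip.read_camera("side"); 
o=manip.observe(); print(o["eef_pos"],o["force"])
a=im[120:260,110:290]; cv2.imwrite("pics/pull.png",cv2.resize(a,None,fx=4,fy=4,interpolation=cv2.INTER_CUBIC))
E
```

```text
[0.58828033 0.21924728 0.17267925] [ 0.20270204 -0.1030609  -0.00542593]
```

View pics/pull.png

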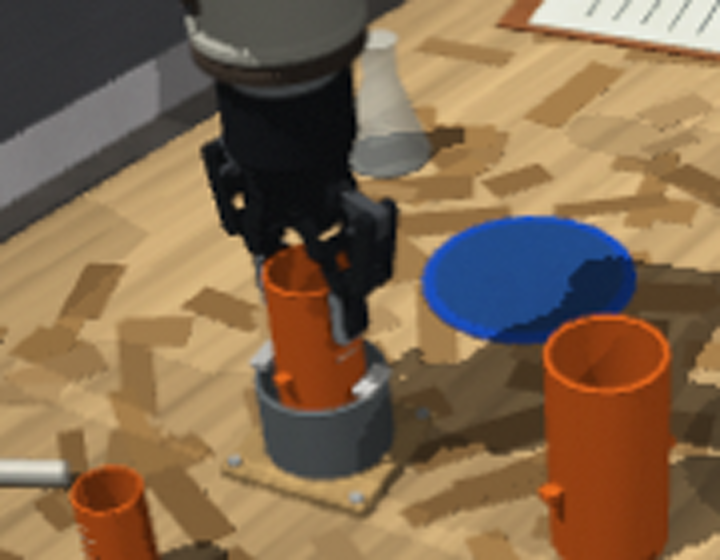

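The beaker rises freely, with its lug in view at crop (285,385) between the lips. I'll lift it to 110 mm, hold briefly, then carry it over the mat.

Request:
{"api": "send_rows", "payload": {
  "deltas": [
    [[0,0,0],[0,0,-0.02],0],
    [[0,0,0],[0,0,-0.04],0],
    [[0,0,0],[0,0,-0.06],0],
    [[0,0,0],[0,0,-0.08],0],
    [[0,0,0],[0,0,-0.09],0],
    [[0,0,0],[0,0,-0.09],0],
    [[0,0,0],[-0.03,0.003,-0.09],0],
    [[0,0,0],[-0.06,0.005,-0.09],0],
    [[0,0,0],[-0.09,0.008,-0.09],0],
    [[0,0,0],[-0.12,0.01,-0.09],0],
    [[0,0,0],[-0.15,0.013,-0.09],0],
    [[0,0,0],[-0.18,0.016,-0.09],0],
    [[0,0,0],[-0.205,0.018,-0.09],0],
    [[0,0,0],[-0.216,0.019,-0.09],0],
    [[0,0,0],[-0.216,0.019,-0.09],0],
    [[0,0,0],[-0.216,0.019,-0.09],0]
  ]
}}

```text
time_s: 7.7
eef_pos: [0.6001, 0.0033, 0.2604]
ee_rot: [-0.0, 0.718, 0.696, -0.0]
force: [0.9, 0.2, -0.7]
finger_gap: 0.0535
finger_force: 64.7
```

```bash
python3 - <<'E'
from h import *
im,d=manip.read_camera("side"); X=cloud("side",d)
o=manip.observe(); print(o["eef_pos"],o["ee_rot"],o["force"])
hsv=cv2.cvtColor(im,cv2.COLOR_BGR2HSV); m=(hsv[...,0]<14)&(hsv[...,1]>170)&(np.hypot(X[...,0]-.6,X[...,1]-.003)<.05)&(d>0)
P=X[m]; print(m.sum(),P.min(0).round(4),P.max(0).round(4),np.percentile(P[:,2],[1,99]).round(4))
cv2.imwrite("pics/mat.png",cv2.resize(im[80:260,140:340],None,fx=3,fy=3,interpolation=cv2.INTER_CUBIC))
E
```

```text
[0.60009063 0.00365433 0.26057784] [-3.33775518e-04  7.17762299e-01  6.96288137e-01  1.96823397e-05] [-0.45858195 -1.3060639   0.70875094]
763 [ 0.5709 -0.0244  0.1233] [0.6276 0.0392 0.2497] [0.1251 0.2305]
```

View pics/mat.png

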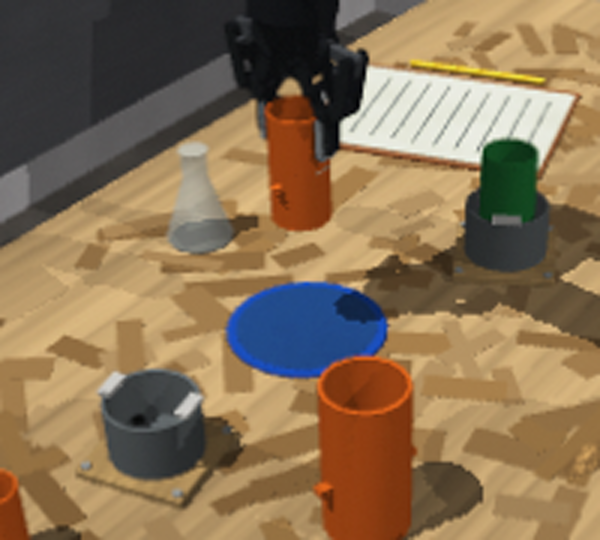

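The beaker hangs upright over the mat (image (300,160); mat (307,328)). Its measured underside is 0.124, which matches the arm's rise. I'll lower it about 0.115, then make contact slowly.

Request:
{"api": "send_rows", "payload": {
  "deltas": [
    [[0,0,0],[0,0,0.025],0],
    [[0,0,0],[0,0,0.05],0],
    [[0,0,0],[0,0,0.075],0],
    [[0,0,0],[0,0,0.095],0],
    [[0,0,0],[0,0,0.107],0],
    [[0,0,0],[0,0,0.112],0],
    [[0,0,0],[0,0,0.115],0],
    [[0,0,0],[0,0,0.116],0],
    [[0,0,0],[0,0,0.117],0],
    [[0,0,0],[0,0,0.118],0],
    [[0,0,0],[0,0,0.118],0]
  ]
}}

```text
time_s: 8.85
eef_pos: [0.6002, 0.0027, 0.1431]
ee_rot: [0.0, 0.718, 0.696, 0.0]
force: [-0.6, -0.8, -0.5]
finger_gap: 0.0534
finger_force: 64.7
```

Request:
{"api": "send_rows", "payload": {
  "deltas": [
    [[0,0,0],[0,0,0.001],0],
    [[0,0,0],[0,0,0.002],0],
    [[0,0,0],[0,0,0.002],0],
    [[0,0,0],[0,0,0.002],0]
  ]
}}

```text
time_s: 9.25
eef_pos: [0.6001, 0.0027, 0.1409]
ee_rot: [-0.0, 0.718, 0.696, 0.0]
force: [-0.6, -0.1, -0.6]
finger_gap: 0.0538
finger_force: 64.9
```

Request:
{"api": "send_rows", "payload": {
  "deltas": [
    [[0,0,0],[0,0,0.0005],0],
    [[0,0,0],[0,0,0.001],0],
    [[0,0,0],[0,0,0.001],0],
    [[0,0,0],[0,0,0.001],0]
  ]
}}

```text
time_s: 9.65
eef_pos: [0.6002, 0.0026, 0.1408]
ee_rot: [0.0, 0.718, 0.696, 0.0]
force: [-4.2, -0.7, 10.2]
finger_gap: 0.0534
finger_force: 65.8
```

It is standing, with about 10 N of contact force. I'll open gradually and then retreat upward.

Request:
{"api": "send_rows", "payload": {
  "deltas": [
    [[0,0,0],[0,0,0],0.68],
    [[0,0,0],[0,0,0],0.72],
    [[0,0,0],[0,0,0],0.8],
    [[0,0,0],[0,0,0],0.9],
    [[0,0,0],[0,0,0],1],
    [[0,0,0],[0,0,0],1],
    [[0,0,0],[0,0,0],1],
    [[0,0,0],[0,0,-0.02],1],
    [[0,0,0],[0,0,-0.04],1],
    [[0,0,0],[0,0,-0.07],1],
    [[0,0,0],[0,0,-0.1],1],
    [[0,0,0],[0,0,-0.13],1],
    [[0,0,0],[0,0,-0.15],1],
    [[0,0,0],[0,0,-0.15],1],
    [[0,0,0],[0,0,-0.15],1]
  ]
}}

```text
time_s: 11.15
eef_pos: [0.6001, 0.0026, 0.2898]
ee_rot: [0.0, 0.718, 0.696, 0.0]
force: [-0.3, 0.3, -0.2]
finger_gap: 0.0856
finger_force: 0.0
```

```bash
python3 - <<'E'
from h import *
im,d=manip.read_camera("side"); X=cloud("side",d)
o=manip.observe(); print(o["eef_pos"],o["force"],o["finger_gap"])
hsv=cv2.cvtColor(im,cv2.COLOR_BGR2HSV); m=(hsv[...,0]<14)&(hsv[...,1]>170)&(np.hypot(X[...,0]-.6,X[...,1]-.003)<.06)&(d>0)
P=X[m]; print(m.sum(),P.min(0).round(4),P.max(0).round(4))
cv2.imwrite("pics/end.png",cv2.resize(im[80:260,140:340],None,fx=3,fy=3,interpolation=cv2.INTER_CUBIC))
E
```

```text
[0.59996683 0.00268849 0.28906323] [ 0.34833822 -0.43569718 -0.37474874] 0.08499479153716549
737 [ 0.5721 -0.0246  0.0043] [0.6274 0.0368 0.1114]
```

View pics/end.png

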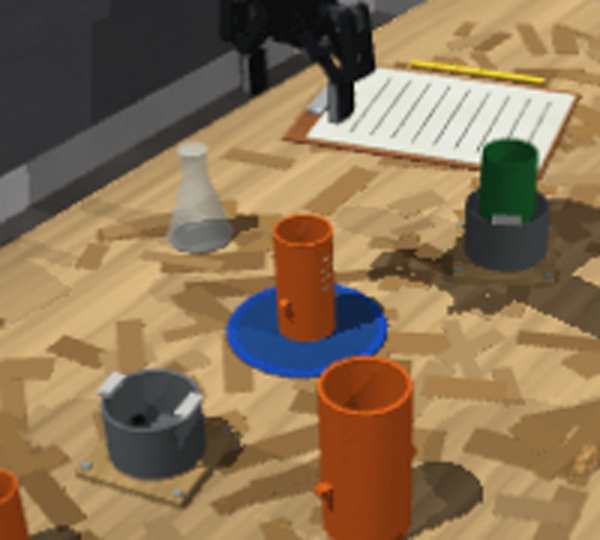

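The orange beaker stands upright in the middle of the mat (image (305,280)). The gripper is clear and the green beaker is where it was.

```bash
python3 -c "
from workcell import manip
print(manip.job_done())"
```

```text
the job is handed in; nothing more can be done
None
```

The orange beaker was twisted free, pulled out of its cup and stood upright near the centre of the blue mat with the gripper clear; the green beaker was not touched, and the job is handed in at about 11 s (no verdict was returned).

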